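# Open the wide nib tin

### The arm

A 6-joint arm with a two-finger parallel gripper is mounted at the origin on the work surface. World frame = base frame: x ahead of the robot, y to its left, z up, the work surface at z = 0. Lengths are in m, angles in degrees, forces in N, time in s.
With the tool pointing down it reaches from about 0.25 to 0.725 m from the base axis. Payload 9.7 kg.
Tool frame: the origin (TCP) lies between the finger pads; the fingertips stand 11 mm ahead of it and the grasp point (between the pads) lies 8 mm behind it; z points along the fingers, y is the line along which they close (so a half turn about z gives the same grasp; the last joint's range is limited). The gripper opens to 85 mm and grips with 20 to 120 N. Pads are 22 mm wide; open, the fingers measure 114 mm over their backs; the gripper's body (76 mm by 85 mm) begins 54 mm behind the grasp point. The pads swing forward as they close: fully open they stand 13 mm farther back than shut.
Start: joints at [64.859, 4.979, 10.078, 95.1, 0, 90], TCP at [0.234, 0.498, 0.242] pointing down, gripper open.
Joint ranges: [-179.16, 179.16], [-48.56, 103.87], [-65.8, 70.77], [-126.05, 130.52], [-82.76, 87.17], [-180, 180]. Speed limits (degrees/s): [127.2, 127.2, 147.25, 180, 180, 180].

### API

Orientations are given as [roll, pitch, yaw] about the fixed x, y, z axes, in that order (R = Rz(yaw) Ry(pitch) Rx(roll)).
In Python, from workcell import monitor, cams, ticket gives the robot as it stands.
- The arm moves only by the tool carry_out, never from a script. Its argument "plan" is a list of rows, each an object with "travel": the shift along the world's x, y, z as a fraction of full scale, a list of three; "angular": the turn, a rotation vector about the world's x, y, z as a fraction of full scale, a list of three; "grip": the gripper's target within -1 to 1 (fully open at 1, half-way at 0, shut at -1). In form: [{"travel": [x, y, z], "angular": [ax, ay, az], "grip": grip}, ...]. A call has 1 to 8 rows; each row is the pose to reach, as a shift and turn from the pose commanded when the call began; what a row does not reach only later rows make up. Full scale, the value 1, is 300 mm for a shift and 0.5 rad for a turn. A row lasts 1/12 s, in which the tool goes at most 41.7 mm and 7.16 degrees, less where a joint would pass 70% of its speed; a pose out of reach is approached as far as the arm can. A call with a number of a shift or a turn outside -1 to 1 is refused whole. A call with a gripper value outside its range is refused whole. The fingers move at their own pace and stop on an object; "grip_force" is the grip in N (left out, the last holds). Time passes only in rows, so rows that repeat a pose let the fingers close. It gives the time, the measured TCP pose, the force, the opening and the grip force at its end, in the units of the state.
- monitor.get_obs(): the state, without advancing time (a new reading comes with each control period).
- cams.camera(name): name is "scene" or "side" or "wrist"; returns a dict with "frame" (384x512x3 uint8, red, green, blue), "mtx" (3x3 intrinsics, pixels), "view" (4x4, takes a point from world to camera coordinates); the wrist camera has in their place "T_tool_cam" (4x4, takes a point from camera to tool coordinates, whose origin is the TCP and whose axes are the flange's). Camera axes: x right, y up, looking along -z (the intrinsics and any distortion apply to the point x, -y, -z); pixel columns grow to the right and rows downward; lengths in m; the calibration is good to about 2 mm. The wrist camera is an equidistant fisheye: a pixel r from the principal point sees the ray r / f radians off the axis. A picture is of the moment at which its call begins: read the wrist's pose just before it. There is no depth.
- ticket.job_done(): hands the job in; it is judged then, once.
The state is a dict: "time": time; "q": joint angles; "qd": joint speeds; "joint_efforts": joint torques, N m; "ee_pos": TCP position; "tcp_rot": TCP orientation; "wrist_force": force on the tool from outside, world axes, zero at the start; "torque": the same for the moment, N m; "opening": finger opening in m; "grasp_force": force on a finger pad.
Only numpy, scipy, OpenCV 4.12 (cv2) and the standard library are available. Lean on these libraries where they do the work, as an engineer would, in place of code of your own. Each camera call takes 0.05 s, during which the arm holds its last target. There are 200 camera calls.

### The job

Open the wide tin so that the pen nibs in it can be reached: lift its lid off by the black knob and set it down gently, knob up, wholly on the square white tile. Leave the wide tin standing where it is, and leave the narrow tin shut and undisturbed.

Things in the scene. Friction and masses are not known exactly. Their poses are not given: they have to be found in the camera images.
- wide_lid: Loose round aluminium lid of the wide tin, black knob on top, 0.12 kg. Origin: centre of its underside, z up. Upward from there: plug 84 mm across (z 0 to 6 mm) hanging loosely in the tin's mouth, disc 100 mm across (z 6 to 10 mm), straight round knob 24 mm across (z 10 to 36 mm). On the tin its origin is 64 mm above the table; laid on the tile it rests on the plug. Lifts straight up; yaw is free.
- wide_tin: The wide, low aluminium tin, round, 96 mm across outside, 70 mm tall, wall 3 mm, loose on the table, about 0.45 kg. Origin: centre of its underside, z up.
- tile: The square white ceramic tile on the table, 160 by 160 mm, 12 mm thick, fixed. Origin: centre of its underside, on the table; x and y along its sides, z up, so its top is at z = 12 mm.
- narrow_lid: The loose lid of the other, narrow tin (60 mm across and 60 mm tall, same aluminium, must stay shut). The lid: disc 64 mm across with a black knob 20 mm across and 26 mm tall on it. Origin: centre of its underside, 54 mm above the table; the knob's top is 36 mm above the origin. z up.
Not all that is in view belongs to the job. Leave any blue or pink look-alike of the wide_tin alone.

How it is judged (in metres and radians):
On the way:
1. the wide lid is lifted clear above the wide tin, in the fingers (z of wide_lid in the frame of wide_tin above 0.085 m and contact force between the fingers and wide_lid above 0.3 N and angle between wide_lid's own z axis and vertical below 0.6 rad), for 0.1 s.
At the end, for the whole second after the job is handed in: The wide lid lies still, released, knob up and flat (7 degrees) on the tile, its centre within 34 mm of the tile's along each side and its plug within 6 mm of the tile's top. The wide tin stands upright within 25 mm of its start; the narrow lid lies flat within 20 mm of its start (x of wide_lid in the frame of tile between -0.034 and 0.034 m and y of wide_lid in the frame of tile between -0.034 and 0.034 m and z of wide_lid in the frame of tile between 0.008 and 0.018 m and angle between each of wide_lid, wide_tin, narrow_lid's own z axis and vertical below 0.12 rad and linear speed of each of wide_lid, wide_tin below 0.03 m/s and distance of wide_tin from where it was at the start of the episode below 0.025 m and distance of narrow_lid from where it was at the start of the episode below 0.02 m); the robot touches nothing.
It fails at once if the wide lid is dropped: it falls freely from more than about 10 mm (contact force between the fingers and wide_lid below 0.05 N and linear speed of wide_lid above 0.45 m/s).
It fails at once if the narrow tin's lid is shifted by more than 20 mm or tipped (distance of narrow_lid from where it was at the start of the episode above 0.02 m or angle between narrow_lid's own z axis and vertical above 0.25 rad).
It fails at once if the wide tin is tipped over (angle between wide_tin's own z axis and vertical above 0.5 rad).
It also fails if it takes over 48 s, if anything falls off the work surface, if the arm or the gripper's body presses on something with over 40 N, if the wrist force passes 120 N, or if a joint passes its speed limit or range.

## Working session

There is one attempt and no reset: what is moved stays moved. The work goes in short steps, Python scripts to look and compute and a tool call to move; the robot and the scene stay as the last step left them, time stands still between calls to the robot, and variables do not carry over. Pictures are saved under pics/ and viewed, at most 10 in all, crops included, and the job is handed in when it is done.

Besides the shell and the picture viewer there is one more tool, called after "Emit:" as name(argument=value, ...) on one line, values as JSON. carry_out: Moves the arm, as the interface text tells. Its arguments: {"type":"object","properties":{"plan":{"type":"array","items":{"type":"object","properties":{"travel":{"type":"array","items":{"type":"number"}},"angular":{"type":"array","items":{"type":"number"}},"grip":{"type":"number"}}}},"grip_force":{"type":"number"}},"required":["plan"]}

```bash
mkdir -p pics
cat > h.py <<'E'
import numpy as np, cv2
from workcell import monitor, cams, ticket
def grab(n):
    c=cams.camera(n); return c
def ray(c,u,v):
    K=c["mtx"];V=np.array(c["view"])
    d=np.array([(u-K[0][2])/K[0][0],-(v-K[1][2])/K[1][1],-1.])
    R=V[:3,:3];return -R.T@V[:3,3],R.T@d
def onz(c,u,v,z):
    o,d=ray(c,u,v);return o+d*(z-o[2])/d[2]
def save(c,n): cv2.imwrite(f"pics/{n}.png",cv2.cvtColor(c["frame"],cv2.COLOR_RGB2BGR))
E
python3 - <<'E'
from h import *
a=grab("scene");b=grab("side")
im=np.vstack([a["frame"],b["frame"]])
save(a,"scene0");save(b,"side0")
for c in(a,b):print(np.round(c["mtx"],1).tolist(),np.round(c["view"],3).tolist(),[k for k in c])
o=monitor.get_obs();print(o)
E
```

```text
[[444.9, 0.0, 255.5], [0.0, 444.9, 182.5], [0.0, 0.0, 1.0]] [[-0.388, 0.921, 0.019, 0.12], [-0.656, -0.29, 0.697, 0.3], [0.648, 0.258, 0.717, -1.388], [0.0, 0.0, 0.0, 1.0]] ['frame', 'mtx', 'view']
[[426.0, 0.0, 253.4], [0.0, 426.0, 192.6], [0.0, 0.0, 1.0]] [[0.778, -0.629, 0.005, -0.339], [0.46, 0.574, 0.678, -0.328], [-0.429, -0.525, 0.735, -0.789], [0.0, 0.0, 0.0, 1.0]] ['frame', 'mtx', 'view']
{'time': 0.1, 'q': array([6.48604709e+01, 5.00727078e+00, 1.00397594e+01, 9.51004022e+01,
       1.29746943e-05, 9.00002677e+01]), 'qd': array([ 0.06175101, -0.12623716,  0.07251168,  0.03251073, -0.00525786,
       -0.00321459]), 'joint_efforts': array([-3.78389068e-04, -5.21562481e+01,  4.65654051e+01,  1.59463071e-02,
       -9.41582130e-06,  1.28407723e-05]), 'ee_pos': array([0.23357026, 0.49772507, 0.24166733]), 'tcp_rot': array([-1.79932086e+02, -1.26573748e-05,  1.54860203e+02]), 'wrist_force': array([-0.15038228, -0.77622591, -0.30928555]), 'torque': array([ 0.06109276, -0.00901912,  0.01419746]), 'grasp_force': 0.0, 'opening': 0.08529032339901273}
```

View pics/scene0.png

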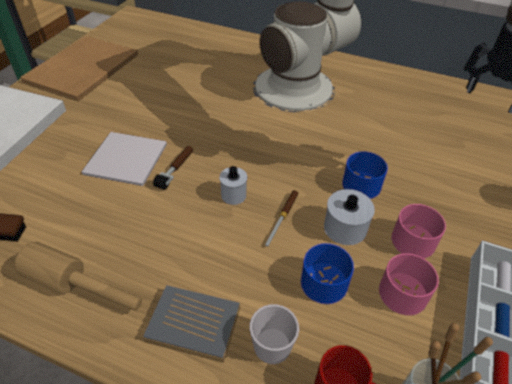

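View pics/side0.png

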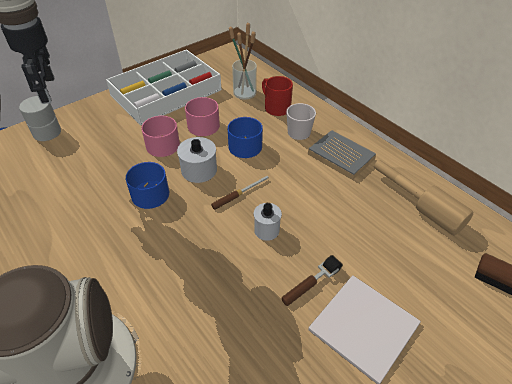

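The scene view shows the wide tin's knob at about (351,203), the narrow tin's knob at (233,173) and the tile around (125,158). In the side view they are at (196,147), (267,210) and (365,328).

```bash
cat >> h.py <<'E'
def blob(c,u,v,w,f):
    "largest mask component near (u,v) -> contour"
    m=np.zeros(c["frame"].shape[:2],np.uint8);s=np.s_[max(0,v-w):v+w,max(0,u-w):u+w]
    m[s]=f(c["frame"].astype(int))[s].astype(np.uint8)
    cs,_=cv2.findContours(m,cv2.RETR_EXTERNAL,cv2.CHAIN_APPROX_NONE)
    return max(cs,key=cv2.contourArea)
dark=lambda f:f.max(2)<70
white=lambda f:(f.min(2)>150)&(f.max(2)-f.min(2)<40)
def cen(k): return cv2.minEnclosingCircle(k)[0]
def tri(c1,p1,c2,p2):
    o1,d1=ray(c1,*p1);o2,d2=ray(c2,*p2)
    s,t=np.linalg.lstsq(np.c_[d1,-d2],o2-o1,rcond=None)[0]
    a,b=o1+s*d1,o2+t*d2
    return (a+b)/2,np.linalg.norm(a-b)
def mom(k): m=cv2.moments(k);return m["m10"]/m["m00"],m["m01"]/m["m00"]
E
python3 - <<'E'
from h import *
a=grab("scene");b=grab("side")
for n,pa,pb,z in(("wide",(351,203),(196,147),.087),("narrow",(233,173),(267,210),.077)):
    ka=blob(a,*pa,14,dark);kb=blob(b,*pb,14,dark)
    print(n,cv2.boundingRect(ka),cv2.boundingRect(kb),onz(a,*mom(ka),z).round(4),onz(b,*mom(kb),z).round(4),tri(a,mom(ka),b,mom(kb)))
for n,c,p,w in(("scene",a,(125,158),48),("side",b,(365,328),60)):
    k=blob(c,*p,w,white);q=cv2.approxPolyDP(k,0.04*cv2.arcLength(k,True),True)[:,0]
    P=np.array([onz(c,u,v,.012)[:2] for u,v in q]);print(n,q.tolist(),P.round(3).tolist(),P.mean(0).round(4),onz(c,*mom(k),.012).round(4))
E
```

```text
wide (343, 195, 15, 16) (190, 139, 13, 15) [0.487  0.2905 0.087 ] [0.4809 0.2884 0.087 ] (array([0.48300403, 0.29087439, 0.08360892]), np.float64(0.0016847931469128451))
narrow (228, 167, 11, 13) (261, 203, 13, 15) [0.4977 0.0216 0.077 ] [0.491  0.0178 0.077 ] (array([0.49357724, 0.02001501, 0.07280802]), np.float64(0.0008721467463678459))
scene [[83, 171], [142, 182], [165, 142], [111, 132]] [[0.58, -0.347], [0.554, -0.194], [0.404, -0.22], [0.428, -0.373]] [ 0.4914 -0.2835] [ 0.4963 -0.2818  0.012 ]
side [[352, 276], [309, 327], [380, 382], [419, 320]] [[0.55, -0.195], [0.398, -0.221], [0.424, -0.376], [0.578, -0.347]] [ 0.4875 -0.2847] [ 0.483 -0.29   0.012]
```

Emit:
carry_out(plan=[{"travel": [0.83,-0.69,-0.2],"angular": [0,0,0],"grip": 0.2},{"travel": [0.83,-0.69,-0.2],"angular": [0,0,0],"grip": 0.2},{"travel": [0.83,-0.69,-0.2],"angular": [0,0,0],"grip": 0.2},{"travel": [0.83,-0.69,-0.2],"angular": [0,0,0],"grip": 0.2},{"travel": [0.83,-0.69,-0.2],"angular": [0,0,0],"grip": 0.2},{"travel": [0.83,-0.69,-0.2],"angular": [0,0,0],"grip": 0.2},{"travel": [0.83,-0.69,-0.2],"angular": [0,0,0],"grip": 0.2},{"travel": [0.83,-0.69,-0.2],"angular": [0,0,0],"grip": 0.2}], grip_force=40)

```text
time: 0.87
ee_pos: [0.4841, 0.289, 0.1817]
tcp_rot: [-180.0, 0.0, 154.8]
wrist_force: [0.1, 0.8, 0.3]
opening: 0.0512
grasp_force: 0.0
```

Run:
```python
from h import *
o=monitor.get_obs();c=cams.camera("wrist");save(c,"w1")
print(o["time"],o["q"].round(1),o["ee_pos"].round(4),o["tcp_rot"].round(2),o["opening"]);print(np.round(c["mtx"],1).tolist(),np.round(c["T_tool_cam"],4).tolist())
```

```text
0.8667 [30.8  6.   4.5 88.5 -0.  56. ] [0.4841 0.289  0.1817] [-179.99    0.    154.83] 0.05122170470021242
[[297.3, 0.0, 257.3], [0.0, 297.3, 193.7], [0.0, 0.0, 1.0]] [[-0.0003, 0.96, 0.2801, 0.0717], [1.0, 0.0002, 0.0002, -0.0002], [0.0002, 0.2801, -0.96, -0.1318], [0.0, 0.0, 0.0, 1.0]]
```

View pics/w1.png

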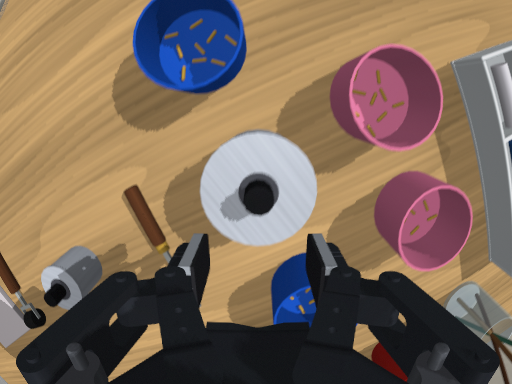

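The wrist view shows the wide lid's disc centred at about (259,188), with the knob at (259,193) midway between the fingers. I'll measure the offset by casting fisheye rays.

```bash
cat >> h.py <<'E'
from scipy.spatial.transform import Rotation as Ro
def wz(c,o,u,v,z):
    K=c["mtx"];x,y=(u-K[0][2])/K[0][0],(v-K[1][2])/K[1][1];r=np.hypot(x,y)+1e-9
    d=np.array([np.sin(r)*x/r,-np.sin(r)*y/r,-np.cos(r)])
    T=np.array(c["T_tool_cam"]);R=Ro.from_euler("xyz",o["tcp_rot"],degrees=True).as_matrix()
    p=o["ee_pos"]+R@T[:3,3];d=R@T[:3,:3]@d
    return p+d*(z-p[2])/d[2]
E
python3 - <<'E'
from h import *
o=monitor.get_obs();c=cams.camera("wrist")
g=lambda f:(f.max(2)-f.min(2)<30)&(f.min(2)>110)
k=cv2.convexHull(blob(c,259,188,62,g))
P=np.array([wz(c,o,u,v,.074)[:2] for u,v in k[:,0]])
e=cv2.minEnclosingCircle((P*1000).astype(np.float32));print(cv2.boundingRect(k),e)
k=blob(c,259,193,24,lambda f:f.max(2)<50);print(cv2.boundingRect(k),wz(c,o,*mom(k),.095))
E
```

```text
(201, 126, 120, 115) ((479.85235595703125, 291.4728088378906), 50.054386138916016)
(246, 173, 32, 36) [0.47855913 0.29215281 0.095     ]
```

Emit:
carry_out(plan=[{"travel": [-0.007,0,-0.1],"angular": [0,0,0],"grip": 0.2},{"travel": [-0.007,0,-0.2],"angular": [0,0,0],"grip": 0.2},{"travel": [-0.007,0,-0.28],"angular": [0,0,0],"grip": 0.2},{"travel": [-0.007,0,-0.313],"angular": [0,0,0],"grip": 0.2},{"travel": [-0.007,0,-0.313],"angular": [0,0,0],"grip": -0.4},{"travel": [-0.007,0,-0.313],"angular": [0,0,0],"grip": -0.8},{"travel": [-0.007,0,-0.313],"angular": [0,0,0],"grip": -1},{"travel": [-0.007,0,-0.313],"angular": [0,0,0],"grip": -1}], grip_force=40)

```text
time: 1.63
ee_pos: [0.4812, 0.2915, 0.0901]
tcp_rot: [179.9, 0.1, 154.9]
wrist_force: [0.4, 0.1, -1.3]
opening: 0.0225
grasp_force: 39.2
```

Emit:
carry_out(plan=[{"travel": [0,0,0],"angular": [0,0,0],"grip": -1},{"travel": [0,0,0],"angular": [0,0,0],"grip": -1}])

```text
time: 1.8
ee_pos: [0.4812, 0.2914, 0.0898]
tcp_rot: [179.9, 0.1, 154.9]
wrist_force: [-0.6, 0.8, 5.4]
opening: 0.0223
grasp_force: 39.9
```

Run:
```python
from h import *
c=cams.camera("side");cv2.imwrite("pics/s1.png",cv2.resize(c["frame"][90:230,110:290,::-1],None,fx=3,fy=3));o=monitor.get_obs();print(o["wrist_force"],o["ee_pos"],o["opening"])
```

```text
[-1.30041273  0.65591478  6.12389213] [0.48113596 0.2914137  0.0897849 ] 0.022663025647261886
```

View pics/s1.png

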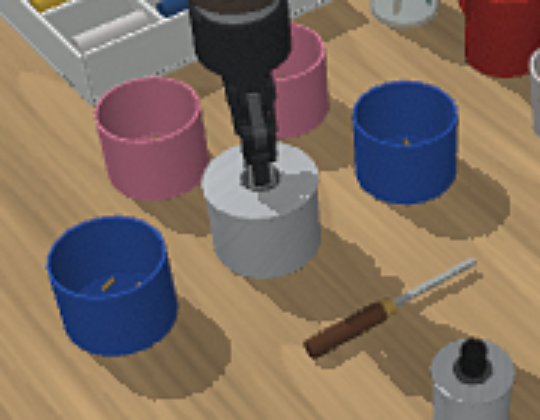

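The fingers hold the wide lid's knob (in the crop at about (262,175)). Lifting straight up.

Emit:
carry_out(plan=[{"travel": [0,0,0.02],"angular": [0,0,0],"grip": -1},{"travel": [0,0,0.06],"angular": [0,0,0],"grip": -1},{"travel": [0,0,0.12],"angular": [0,0,0],"grip": -1},{"travel": [0,0,0.2],"angular": [0,0,0],"grip": -1},{"travel": [0,0,0.28],"angular": [0,0,0],"grip": -1},{"travel": [0,0,0.34],"angular": [0,0,0],"grip": -1},{"travel": [0,0,0.38],"angular": [0,0,0],"grip": -1},{"travel": [0,0,0.4],"angular": [0,0,0],"grip": -1}])

```text
time: 2.52
ee_pos: [0.481, 0.2911, 0.2113]
tcp_rot: [179.9, 0.1, 154.9]
wrist_force: [0.4, 0.6, -0.6]
opening: 0.0224
grasp_force: 39.4
```

Run:
```python
from h import *
c=cams.camera("side");cv2.imwrite("pics/s2.png",cv2.resize(c["frame"][60:230,110:290,::-1],None,fx=3,fy=3));o=monitor.get_obs();print(o["wrist_force"],o["ee_pos"],o["opening"],o["q"].round())
```

```text
[ 0.40146832  0.67744371 -1.35523583] [0.48105569 0.29113704 0.21134241] 0.022460085581012482 [31.  6.  8. 92. -0. 56.]
```

View pics/s2.png

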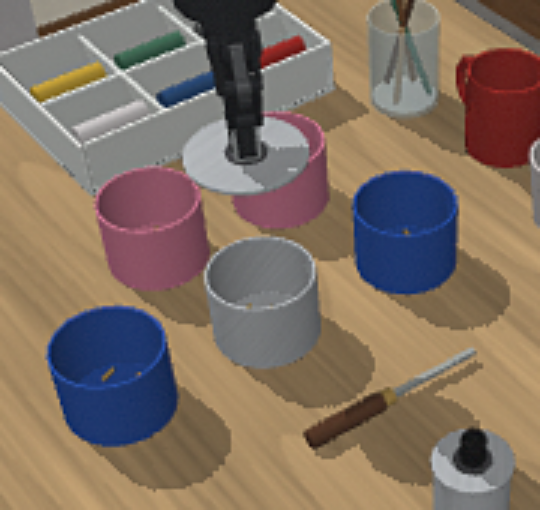

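The lid hangs level in the fingers (crop about (247,155)) and the wide tin still stands at (262,300), open. Carrying it to the tile.

Emit:
carry_out(plan=[{"travel": [0,-0.05,0],"angular": [0,0,0],"grip": -1},{"travel": [0,-0.15,0],"angular": [0,0,0],"grip": -1},{"travel": [0,-0.27,0],"angular": [0,0,0],"grip": -1},{"travel": [0,-0.4,0],"angular": [0,0,0],"grip": -1},{"travel": [0.005,-0.54,0],"angular": [0,0,0],"grip": -1},{"travel": [0.01,-0.68,0],"angular": [0,0,0],"grip": -1},{"travel": [0.015,-0.82,0],"angular": [0,0,0],"grip": -1},{"travel": [0.015,-0.96,0],"angular": [0,0,0],"grip": -1}])

```text
time: 3.23
ee_pos: [0.484, 0.0019, 0.2075]
tcp_rot: [-180.0, -0.1, 154.9]
wrist_force: [1.4, 0.8, -1.5]
opening: 0.0226
grasp_force: 39.5
```

Emit:
carry_out(plan=[{"travel": [0,-0.14,0],"angular": [0,0,0],"grip": -1},{"travel": [0.005,-0.28,0],"angular": [0,0,0],"grip": -1},{"travel": [0.01,-0.42,0],"angular": [0,0,0],"grip": -1},{"travel": [0.015,-0.56,0],"angular": [0,0,0],"grip": -1},{"travel": [0.015,-0.69,0],"angular": [0,0,0],"grip": -1},{"travel": [0.015,-0.81,0],"angular": [0,0,0],"grip": -1},{"travel": [0.015,-0.91,0],"angular": [0,0,0],"grip": -1},{"travel": [0.015,-0.96,0],"angular": [0,0,0],"grip": -1}])

```text
time: 3.9
ee_pos: [0.488, -0.2871, 0.2069]
tcp_rot: [-180.0, -0.1, 154.7]
wrist_force: [0.7, 0.2, -1.4]
opening: 0.0224
grasp_force: 39.6
```

Run:
```python
from h import *
c=cams.camera("wrist");save(c,"w2");c=cams.camera("side");save(c,"s3");o=monitor.get_obs();print(o["time"],o["wrist_force"],o["ee_pos"],o["opening"],o["q"].round())
```

```text
4.0 [-0.6708027   0.62575895 -1.5302803 ] [ 0.48839788 -0.28584231  0.20694389] 0.022324260369996605 [-30.   7.   8.  91.  -0.  -5.]
```

View pics/s3.png

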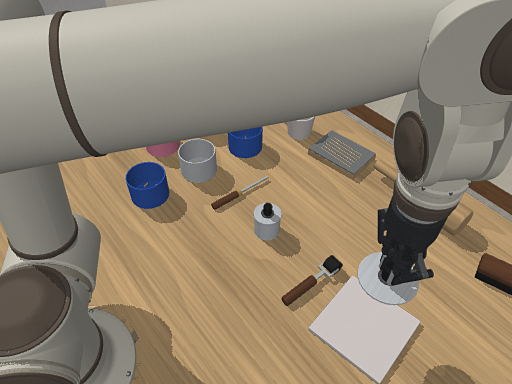

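The lid is held level above the tile; in the side view the lid is at about (388,278) and the tile's centre is at (365,328). Lowering it.

Emit:
carry_out(plan=[{"travel": [0.005,0.005,-0.07],"angular": [0,0,0],"grip": -1},{"travel": [0.005,0.005,-0.17],"angular": [0,0,0],"grip": -1},{"travel": [0.005,0.005,-0.27],"angular": [0,0,0],"grip": -1},{"travel": [0.005,0.005,-0.37],"angular": [0,0,0],"grip": -1},{"travel": [0.005,0.005,-0.45],"angular": [0,0,0],"grip": -1},{"travel": [0.005,0.005,-0.5],"angular": [0,0,0],"grip": -1},{"travel": [0.005,0.005,-0.53],"angular": [0,0,0],"grip": -1},{"travel": [0.005,0.005,-0.54],"angular": [0,0,0],"grip": -1}])

```text
time: 4.67
ee_pos: [0.4901, -0.2808, 0.0446]
tcp_rot: [180.0, -0.2, 154.9]
wrist_force: [0.6, 0.0, -1.2]
opening: 0.0227
grasp_force: 39.6
```

Emit:
carry_out(plan=[{"travel": [0,0,-0.005],"angular": [0,0,0],"grip": -1},{"travel": [0,0,-0.01],"angular": [0,0,0],"grip": -1},{"travel": [0,0,-0.015],"angular": [0,0,0],"grip": -1},{"travel": [0,0,-0.015],"angular": [0,0,0],"grip": -1}])

```text
time: 5.0
ee_pos: [0.4914, -0.2824, 0.0426]
tcp_rot: [-180.0, 0.1, 154.9]
wrist_force: [-0.8, 0.3, -2.2]
opening: 0.0225
grasp_force: 39.6
```

Emit:
carry_out(plan=[{"travel": [0,0,-0.005],"angular": [0,0,0],"grip": -1},{"travel": [0,0,-0.01],"angular": [0,0,0],"grip": -1},{"travel": [0,0,-0.01],"angular": [0,0,0],"grip": -1},{"travel": [0,0,-0.01],"angular": [0,0,0],"grip": -1}])

```text
time: 5.33
ee_pos: [0.491, -0.2822, 0.0389]
tcp_rot: [180.0, -0.0, 154.9]
wrist_force: [-0.3, -0.0, -1.1]
opening: 0.0225
grasp_force: 39.6
```

Emit:
carry_out(plan=[{"travel": [0,0,-0.003],"angular": [0,0,0],"grip": -1},{"travel": [0,0,-0.006],"angular": [0,0,0],"grip": -1},{"travel": [0,0,-0.006],"angular": [0,0,0],"grip": -1}])

```text
time: 5.58
ee_pos: [0.4912, -0.2823, 0.0378]
tcp_rot: [-180.0, 0.0, 154.9]
wrist_force: [-2.7, 1.0, 5.2]
opening: 0.0226
grasp_force: 40.3
```

Contact with the tile: the wrist force rose to +5 N at the expected height. Releasing, then rising.

Emit:
carry_out(plan=[{"travel": [0,0,0],"angular": [0,0,0],"grip": -0.4},{"travel": [0,0,0],"angular": [0,0,0],"grip": -0.2},{"travel": [0,0,0],"angular": [0,0,0],"grip": 0.1},{"travel": [0,0,0],"angular": [0,0,0],"grip": 0.2},{"travel": [0,0,0],"angular": [0,0,0],"grip": 0.2},{"travel": [0,0,0.03],"angular": [0,0,0],"grip": 0.2},{"travel": [0,0,0.08],"angular": [0,0,0],"grip": 0.2},{"travel": [0,0,0.15],"angular": [0,0,0],"grip": 0.2}])

```text
time: 6.25
ee_pos: [0.4903, -0.2817, 0.0817]
tcp_rot: [180.0, -0.1, 154.9]
wrist_force: [-0.3, 0.3, 0.3]
opening: 0.0512
grasp_force: 0.0
```

Emit:
carry_out(plan=[{"travel": [0,0,0.1],"angular": [0,0,0],"grip": 0.2},{"travel": [0,0,0.2],"angular": [0,0,0],"grip": 0.2},{"travel": [0,0,0.3],"angular": [0,0,0],"grip": 0.2},{"travel": [0,0,0.35],"angular": [0,0,0],"grip": 0.2},{"travel": [0,0,0.35],"angular": [0,0,0],"grip": 0.2}])

```text
time: 6.67
ee_pos: [0.4922, -0.2829, 0.1922]
tcp_rot: [-180.0, 0.4, 154.9]
wrist_force: [1.6, 0.1, 0.3]
opening: 0.0511
grasp_force: 0.0
```

Run:
```python
from h import *
c=cams.camera("wrist");s=cams.camera("side")
cv2.imwrite("pics/end.png",np.hstack([cv2.resize(x["frame"],(400,300))[:,:,::-1] for x in(c,s)]));o=monitor.get_obs();print(o["time"],o["wrist_force"],o["ee_pos"],o["opening"])
k=blob(s,365,328,90,lambda f:f.max(2)<50);
```

```text
6.7667 [-0.57997738 -0.39488515 -0.75318283] [ 0.49133116 -0.28232822  0.18789076] 0.05132791286106166
```

View pics/end.png

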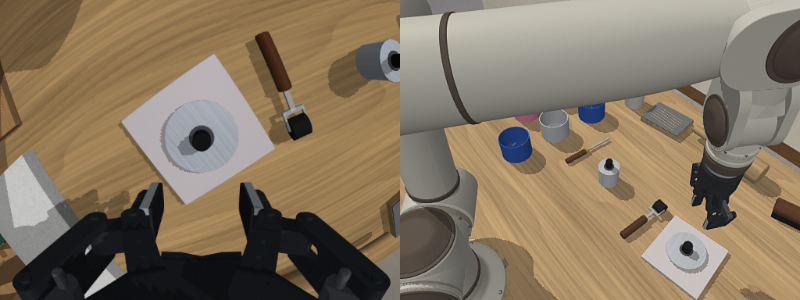

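The lid lies flat, knob up, near the tile's centre (wrist view about (200,137)). The wide tin stands open and the narrow tin is still shut.

```bash
python3 -c "
from h import *
print(ticket.job_done())"
```

```text
the job is handed in; nothing more can be done
None
```

The wide tin's lid is off and lies flat, knob up, near the centre of the white tile; the wide tin stands open where it was, the narrow tin is shut and undisturbed, and the job is handed in, though the hand-in returned no verdict.

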